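Close up the wash-up strainer

ROBOT

A 6-joint arm with a two-finger parallel gripper is mounted at the origin on a cart in front of the work surface, level with it; the furniture and walls round the work are solid. World frame = base frame: x ahead of the robot, y to its left, z up, the work surface at z = 0. Lengths are in mm, angles in rad, forces in N, time in s.
With the tool pointing down it reaches from about 300 to 750 mm from the base axis. Payload 8.5 kg.
Tool frame: the origin (TCP) lies midway between the tips of the shut fingers; the grasp point (between the pads) lies 19 mm behind it; z points along the fingers, y is the line along which they close (so a half turn about z gives the same grasp; the last joint's range is limited). The gripper opens to 85 mm and grips with 20 to 120 N. Pads are 22 mm wide; open, the fingers measure 114 mm over their backs; the gripper's body (76 mm by 85 mm) begins 54 mm behind the grasp point. The pads swing forward as they close: fully open they stand 13 mm farther back than shut.
Start: joints at [-1.448, 0.381, 1.297, -0, 1.464, -0.215], TCP at [182.27, -518.901, 231.322] pointing down, gripper open.
Joint ranges: [-3.11, 3.11], [-0.89, 2.33], [0.22, 2.48], [-1.42, 4.56], [0.17, 2.85], [-2.88, 2.88]. Speed limits (rad/s): [2.39, 2.39, 3.14, 3.14, 3.14, 3.14].

INTERFACE

Orientations are given as a unit quaternion [x, y, z, w].
In Python, from bench import ctrl, viewer, nets gives the robot as it stands. The module is installed in compiled form; this text tells all that it offers.
- The arm moves only by the tool carry_out, never from a script. Its argument "commands" is a list that holds one entry, the list of rows, each a list of 5 numbers: the shift along the tool's x, y, z in units of 1000 mm (1.0 is 1000 mm), then the turn about the tool's z in units of 6 degrees (1.0 is 6 degrees), then the opening, from 0 (shut) to 1 (fully open). In form: [[[tx, ty, tz, turn, jaw], ...]]. A call has 1 to 20 rows; each row shifts and turns the commanded pose from where the row before left it, along the tool's axes as they then stand; what a row does not reach is not made up. A row lasts 1/8 s, in which the tool goes at most 62.5 mm and 10.7 degrees, less where a joint would pass 70% of its speed; a pose out of reach is approached as far as the arm can. A call with a number of a shift or a turn outside -1 to 1 is refused whole. A call with a gripper value outside its range is refused whole. The fingers move at their own pace and stop on an object; "force" is the grip in N (left out, the last holds). Time passes only in rows, so rows that do not move let the fingers close. It gives the time, the measured TCP pose, the force, the opening and the grip force at its end, in the units of the state.
- ctrl.get_obs(): the state, without advancing time (a new reading comes with each control period).
- viewer.camera(name): name is "scene" or "side" or "wrist"; returns a dict with "frame" (480x640x3 uint8, blue, green, red), "intrinsics" (3x3 intrinsics, pixels), "k1" (the pictures are not rectified: a ray, as slopes to the right and down, at radius r is drawn at 1 + k1 r^2 times it, then the intrinsics apply), "R" (3x3) and "t" (3): a world point X has camera coordinates R X + t; the wrist camera has in their place "tool_from_camera" (4x4, takes a point from camera to tool coordinates, whose origin is the TCP and whose axes are the flange's). Camera axes: x right, y down, z forward; pixel columns grow to the right and rows downward; lengths in mm; the calibration is good to about 2 mm. A picture is of the moment at which its call begins: read the wrist's pose just before it. There is no depth.
- ctrl.finish_job(): hands the job in; it is judged then, once.
Trained networks look in a picture, given as the dict that the camera call returned (one of the last four; its "shot" number tells which), for a name from the list of things; names that differ only in an ending like _2 or _b are one class to them, and where a whole thing is asked for, a point or a joint stands for the part that bears it (a point fixed in the world has none). Each returns a list of dicts, best first, with "conf" (0 to 1); they miss things now and then, are a little off and sometimes report something else, mostly with a low value. They report only what shows in the picture. A call takes as long as a camera call. They do not tell look-alikes from the thing itself.
- nets.regions_of(picture, label): "mask" (480x640 bool, what is visible of it) and "position" ([column, row] in pixels, amid what is visible of it).
The state is a dict: "time_s": time; "qpos": joint angles; "qd": joint speeds; "joint_efforts": joint torques, N m; "tcp_pos": TCP position; "orientation": TCP orientation; "force": force on the tool from outside, world axes, zero at the start; "torque": the same for the moment, N m; "finger_gap": opening from 0.0 (shut) to 1.0 (fully open); "grasp_force": force on a finger pad.
Only numpy, scipy, OpenCV 4.12 (cv2) and the standard library are available. Lean on these libraries where they do the work, as an engineer would, in place of code of your own. Each camera call takes 0.05 s, during which the arm holds its last target. There are 200 camera calls.

TASK

Reassemble the water strainer standing on the table: swing its hold-down arm right out to its stop, lay the mesh screen flat on the housing's rim and then the plain cover plate (bolt-head side up) on the screen, each lined up flush with the housing all round. Finally swing the arm back over the cover until it meets its stop post. Leave the marker, the brass elbow and the roll of tape where they are.

Things in the scene. Friction and masses are not known exactly. Their poses are not given: they have to be found in the camera images.
- housing: fixed open aluminium trough 100 (x) x 56 (y) mm, rim 36 mm up, walls 8 mm, on a dark foot plate 176 x 78 x 6 mm; brass unions stick 8 mm out of both long sides, 18 mm off centre toward -x. Origin: under the trough centre, at table height; x runs along it toward the arm pivot post. A thin stop post 67 mm high stands 61 mm from the centre toward -x, on the arm's -y side
- housing_rim (a point): centre of the housing's rim opening, at rim height (36 mm above the table); axes as housing
- hold_arm (a joint): angle of the flat steel hold-down arm about its upright pivot (rad): 0 = over the trough's centre line against the stop post, 1.7 = fully swung out toward the housing's +y side, at the stop; clockwise from above as it opens. It stays where it is left (about 1.2 N at the knob)
- clamp_knob (a point): middle of the arm's upright black knob, 18 mm diameter, 26 mm tall (70 to 96 mm above the table), 100 mm from the pivot axis; the arm below it is 128 mm long, 16 mm wide, its underside 59 mm and top 67 mm above the table, so it clears the seated cover by 3 mm
- clamp_pivot (a point): point on the arm's upright pivot axis, 63 mm above the table, 64 mm from the housing's centre toward its +x
- screen: loose strainer screen: flat steel frame 100 (x) x 56 (y) x 8 mm with wire mesh, same outline as the housing. Origin: centre of its underside, z up
- cover: loose solid aluminium cover plate 100 (x) x 56 (y) x 12 mm with four small dark bolt-head discs on top. Origin: centre of its underside, z up
- marker: loose white and black marker pen 135 (along its y) x 18 mm, a bystander; origin under its centre
- brass_elbow: loose brass pipe elbow 44 x 44 x 28 mm, a bystander; origin under its centre
- ptfe_tape: loose roll of thread tape, 54 mm diameter, 14 mm high, a bystander; origin under its centre
Mind the look-alikes: they are no part of the job. What is shaped like the screen but blue or orange is not meant.

How it is judged (in metres and radians):
On the way, in this order (a step that is already met when the one before it is completed fails the run):
1. the arm is swung out to its stop (value of joint hold_arm above 1.6 rad), for 0.1 s.
2. the screen lies flush on the rim, let go, with the cover not yet on it (horizontal distance between screen and housing_rim below 0.005 m and angle between the x axis of screen and the x axis of housing, either way round below 0.08 rad and z of screen in the frame of housing_rim between -0.003 and 0.003 m and angle between screen's own z axis and vertical below 0.06 rad and contact force between screen and the fingers below 0.1 N and linear speed of screen below 0.02 m/s), for 0.2 s.
3. the cover lies flush on the screen, let go, arm still out (horizontal distance between each of screen, cover and housing_rim below 0.005 m and angle between the x axis of each of screen, cover and the x axis of housing, either way round below 0.08 rad and z of screen in the frame of housing_rim between -0.003 and 0.003 m and angle between each of screen, cover's own z axis and vertical below 0.06 rad and z of cover in the frame of housing_rim between 0.005 and 0.011 m and contact force between cover and the fingers below 0.1 N and linear speed of cover below 0.02 m/s and value of joint hold_arm above 1 rad), for 0.2 s.
4. the arm is back over the cover against its stop (value of joint hold_arm below 0.08 rad and horizontal distance between cover and housing_rim below 0.005 m and angle between the x axis of cover and the x axis of housing, either way round below 0.08 rad and z of cover in the frame of housing_rim between 0.005 and 0.011 m and angle between cover's own z axis and vertical below 0.06 rad), for 0.1 s.
At the end, for the whole second after the job is handed in: Screen flat on the rim, cover flat on the screen (heights within 3 mm, tilt under 0.06 rad, bolt heads up), each centred on the housing within 5 mm and parallel within 0.08 rad; arm back over the cover within 0.08 rad of its stop; screen and cover at rest (all of step 4 and horizontal distance between screen and housing_rim below 0.005 m and angle between the x axis of screen and the x axis of housing, either way round below 0.08 rad and z of screen in the frame of housing_rim between -0.003 and 0.003 m and angle between screen's own z axis and vertical below 0.06 rad and linear speed of each of screen, cover below 0.02 m/s); the robot touches nothing.
It fails at once if the marker, the brass elbow or the roll of tape is moved more than 30 mm (distance of any of marker, brass_elbow, ptfe_tape from where it was at the start of the episode above 0.03 m).
It also fails if it takes over 72 s, if anything falls off the work surface, if the arm or the gripper's body presses on something with over 40 N, if the wrist force passes 120 N, or if a joint passes its speed limit or range.

## Working session

There is one attempt and no reset: what is moved stays moved. The work goes in short steps, Python scripts to look and compute and a tool call to move; the robot and the scene stay as the last step left them, time stands still between calls to the robot, and variables do not carry over. Pictures are saved under pics/ and viewed, at most 14 in all, crops included, and the job is handed in when it is done.

Besides the shell and the picture viewer there is one more tool, called by a JSON object that holds its "op" and its "data", one argument or row to a line. carry_out: Moves the arm, as the interface text tells. Its arguments: {"type":"object","properties":{"commands":{"type":"array","items":{"type":"array","items":{"type":"array","items":{"type":"number","minimum":-1,"maximum":1}}}},"force":{"type":"number"}},"required":["commands"]}

```bash
mkdir -p pics
cat > h.py <<'E'
import numpy as np,cv2
from bench import ctrl,viewer,nets
from scipy.spatial.transform import Rotation as Ro
def cam(n):
    o=ctrl.get_obs(); p=viewer.camera(n)
    if n=="wrist":
        T=np.eye(4);T[:3,:3]=Ro.from_quat(o["orientation"]).as_matrix();T[:3,3]=o["tcp_pos"]
        M=np.linalg.inv(T@np.array(p["tool_from_camera"]));p["R"]=M[:3,:3];p["t"]=M[:3,3]
    p["R"]=np.array(p["R"]);p["t"]=np.array(p["t"]).ravel();p["K"]=np.array(p["intrinsics"]);return p
def dist(p): return np.array([p["k1"],0,0,0],float)
def ray(p,uv,z):
    s=cv2.undistortPoints(np.array(uv,float).reshape(-1,1,2),p["K"],dist(p)).reshape(-1,2)
    d=np.c_[s,np.ones(len(s))]@p["R"]; c=-p["R"].T@p["t"]
    return c+d*((z-c[2])/d[:,2])[:,None]
def proj(p,X): return cv2.projectPoints(np.array(X,float).reshape(-1,1,3),cv2.Rodrigues(p["R"])[0],p["t"],p["K"],dist(p))[0].reshape(-1,2)
def rect(p,mask,z):
    c=max(cv2.findContours(mask.astype(np.uint8),0,cv2.CHAIN_APPROX_NONE)[0],key=cv2.contourArea)
    w=ray(p,c.reshape(-1,2),z)[:,:2].astype(np.float32)
    return cv2.minAreaRect(w)
E
python3 - <<'E'
from h import *
for n in ("scene","side"):
    p=cam(n);cv2.imwrite(f"pics/{n}0.png",p["frame"])
    print(n,-p["R"].T@p["t"])
    for l,z in (("housing",36),("hold_arm",67),("clamp_knob",83),("screen",8),("cover",12),("marker",9),("brass_elbow",14),("ptfe_tape",14)):
        for r in nets.regions_of(p,l)[:4]:
            print(l,round(r["conf"],2),np.round(r["position"]),np.round(ray(p,[r["position"]],z)[0]),[np.round(x) for x in rect(p,r["mask"],z)])
E
```

```text
scene [ 199.32747617 -736.86622173  824.48928175]
housing 0.68 [330. 281.] [535. -92.  36.] [array([539., -74.]), array([143., 184.]), np.float64(89.0)]
hold_arm 0.61 [331. 265.] [544. -73.  67.] [array([549., -72.]), array([ 50., 128.]), np.float64(66.0)]
clamp_knob 0.69 [328. 263.] [533. -79.  83.] [array([542., -77.]), array([ 48., 134.]), np.float64(78.0)]
screen 0.95 [282. 222.] [520. 188.   8.] [array([516., 191.]), array([108.,  60.]), np.float64(53.0)]
screen 0.92 [257. 308.] [356. -75.   8.] [array([364., -80.]), array([102.,  63.]), np.float64(22.0)]
screen 0.8 [233. 208.] [413. 308.   8.] [array([423., 308.]), array([ 65., 100.]), np.float64(74.0)]
cover 0.57 [334. 354.] [ 461. -262.   12.] [array([ 458., -265.]), array([61., 98.]), np.float64(66.0)]
marker 0.68 [238. 247.] [376. 139.   9.] [array([378., 145.]), array([139.,  18.]), np.float64(55.0)]
brass_elbow 0.53 [342. 212.] [693. 152.  14.] [array([693., 161.]), array([55., 46.]), np.float64(64.0)]
ptfe_tape 0.8 [416. 292.] [ 712. -189.   14.] [array([ 713., -200.]), array([59., 52.]), np.float64(57.0)]
ptfe_tape 0.68
[... 366 characters left out ...]
5. 226.] [530. -33.  83.] [array([552., -39.]), array([128., 102.]), np.float64(12.0)]
screen 0.74 [404. 356.] [426. 320.   8.] [array([426., 321.]), array([69., 99.]), np.float64(74.0)]
screen 0.72 [345. 315.] [516. 197.   8.] [array([517., 205.]), array([110.,  62.]), np.float64(53.0)]
screen 0.66 [413. 252.] [360. -64.   8.] [array([366., -68.]), array([115.,  72.]), np.float64(24.0)]
cover 0.58 [418. 302.] [380. 155.  12.] [array([381., 150.]), array([151.,  23.]), np.float64(57.0)]
marker 0.89 [419. 301.] [378. 149.   9.] [array([379., 147.]), array([150.,  20.]), np.float64(57.0)]
ptfe_tape 0.72 [252. 231.] [ 718. -168.   14.] [array([ 717., -177.]), array([49., 80.]), np.float64(5.0)]
```

```bash
python3 -c "
import cv2,numpy as np
a=cv2.imread('pics/scene0.png')[170:400,190:470];cv2.imwrite('pics/a.png',cv2.resize(a,None,fx=2.6,fy=2.6,interpolation=2)[:600,:])"
```

```text
(no output)
```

View pics/a.png

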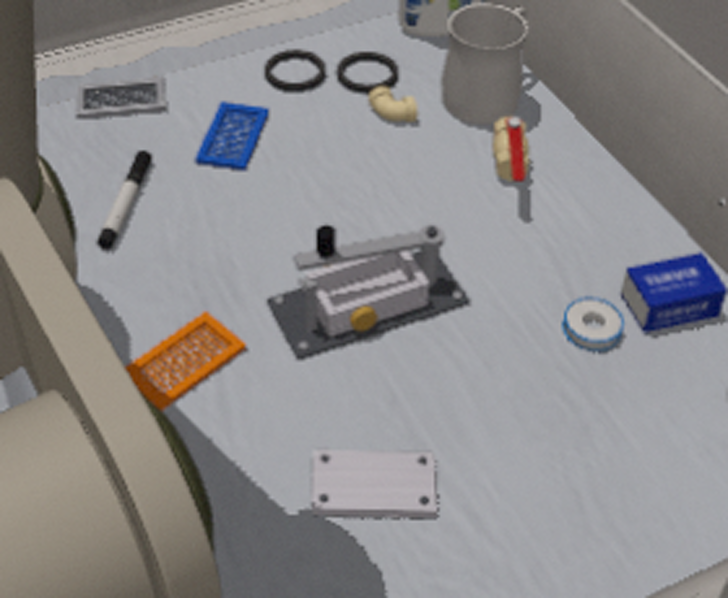

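View pics/side0.png

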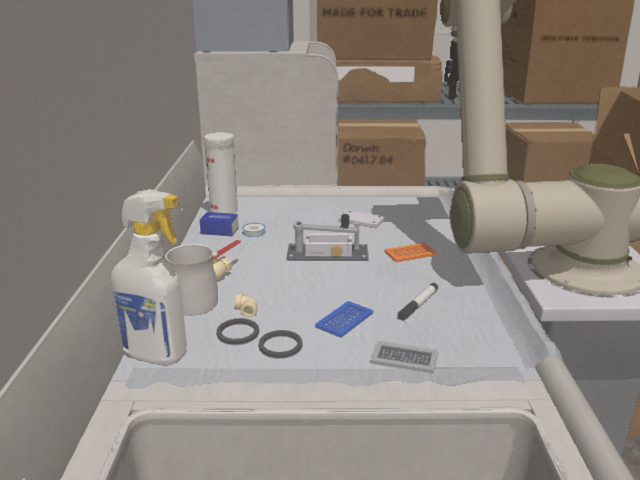

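Candidates for the screen are the grey steel frame at scene (234,209), the blue one at (282,222) and the orange one at (257,308). The description calls for steel, so I choose the grey one. The only cover, bolt heads up, is at (334,354). The housing is at about (330,281), its pivot at (356,260), the knob at (315,262).

```bash
cat >> h.py <<'E'
def pose():
    o=ctrl.get_obs();R=Ro.from_quat(o["orientation"]).as_matrix();return np.array(o["tcp_pos"]),R,o
def go(x,y,z,yaw=None):
    "tool-frame shift (m) to the target; turn in units to bring closing line to yaw deg"
    t,R,o=pose();d=R.T@(np.array([x,y,z])-t)/1000
    yw=np.degrees(np.arctan2(R[1,1],R[0,1]))
    print("shift",np.round(d,4),"total rows",np.ceil(np.linalg.norm(d)/.0625),"tcp",np.round(t,1),"yaw",round(yw,2),"tilt",np.round(R[2],3),"q6",round(o["qpos"][5],2))
    if yaw is not None:
        u=-((yaw-yw+90)%180-90)/6;print("turn",round(u,3))
E
python3 - <<'E'
from h import *
p=viewer.camera("wrist");print(np.round(p["tool_from_camera"],3),p["intrinsics"])
go(540,-140,300,90); go(430,300,250)
E
```

```text
[[-0.00000e+00 -9.55000e-01 -2.96000e-01  7.56160e+01]
 [ 1.00000e+00  0.00000e+00 -1.00000e-03  1.32800e+00]
 [ 1.00000e-03 -2.96000e-01  9.55000e-01 -1.44019e+02]
 [ 0.00000e+00  0.00000e+00  0.00000e+00  1.00000e+00]] [[420.39452464   0.         314.40200296]
 [  0.         420.39452464 238.97036142]
 [  0.           0.           1.        ]]
shift [ 0.4631 -0.2389 -0.0687] total rows 9.0 tcp [ 182.3 -518.9  231.3] yaw -70.64 tilt [-0. -0. -1.] q6 -0.22
turn 3.226
shift [ 0.5051 -0.6905 -0.0187] total rows 14.0 tcp [ 182.3 -518.9  231.3] yaw -70.64 tilt [-0. -0. -1.] q6 -0.22
```

{"op": "carry_out", "data": {
  "commands": [
    [[0.0463,-0.0239,-0.0069,0,1],[0.0463,-0.0239,-0.0069,0,1],[0.0463,-0.0239,-0.0069,0,1],[0.0463,-0.0239,-0.0069,0,1],[0.0463,-0.0239,-0.0069,0,1],[0.0463,-0.0239,-0.0069,0,1],[0.0463,-0.0239,-0.0069,0,1],[0.0463,-0.0239,-0.0069,0,1],[0.0463,-0.0239,-0.0069,0,1],[0.0463,-0.0239,-0.0069,0,1],[0,0,0,1,1],[0,0,0,1,1],[0,0,0,1,1],[0,0,0,0.23,1],[0,0,0,0,1]]
  ]
}}

```text
time_s: 2.82
tcp_pos: [539.9, -140.0, 300.3]
orientation: [1.0, 0.0, -0.0, -0.0]
force: [-0.1, 0.4, -0.3]
finger_gap: 1.0
grasp_force: 0.0
```

Run:
```python
from h import *
p=cam("wrist");cv2.imwrite("pics/w1.png",p["frame"])
go(540,-140,300,90)
for l,z in (("housing",36),("hold_arm",67),("clamp_knob",83),("screen",8),("cover",12),("marker",9)):
    for r in nets.regions_of(p,l)[:3]:
        print(l,round(r["conf"],2),np.round(r["position"]),np.round(ray(p,[r["position"]],z)[0]),[np.round(x,1) for x in rect(p,r["mask"],z)])
```

```text
shift [ 0.0001 -0.      0.0003] total rows 1.0 tcp [ 539.9 -140.   300.3] yaw -89.94 tilt [ 0.  0. -1.] q6 1.1
turn 0.009
housing 0.89 [257. 171.] [558. -85.  36.] [array([549.8, -83.4]), array([ 77.5, 166.7]), np.float64(87.4)]
hold_arm 0.8 [239. 178.] [556. -73.  67.] [array([550.3, -71.1]), array([ 24.3, 139.3]), np.float64(79.3)]
clamp_knob 0.57 [237. 175.] [561. -74.  83.] [array([553.4, -73.3]), array([ 22.6, 133.5]), np.float64(78.1)]
screen 0.93 [260. 333.] [365. -78.   8.] [array([364.9, -76.2]), array([105.2,  59.2]), np.float64(19.9)]
screen 0.63 [ 21. 216.] [506. 172.   8.] [array([504.7, 179. ]), array([59.8, 59.9]), np.float64(53.2)]
cover 0.78 [427. 254.] [ 464. -264.   12.] [array([ 462.1, -262. ]), array([ 59. , 100.5]), np.float64(64.2)]
marker 0.98 [ 62. 324.] [377. 151.   9.] [array([377.5, 146.2]), array([139.6,  24.3]), np.float64(55.3)]
```

View pics/w1.png

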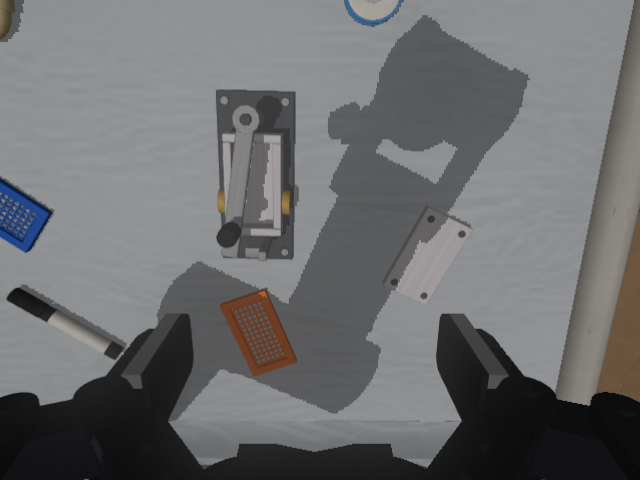

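```bash
python3 -c "
import cv2
a=cv2.imread('pics/w1.png')[80:270,205:305];a=cv2.rotate(a,0);cv2.imwrite('pics/b.png',cv2.resize(a,None,fx=4,fy=4,interpolation=2))"
```

```text
(no output)
```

View pics/b.png

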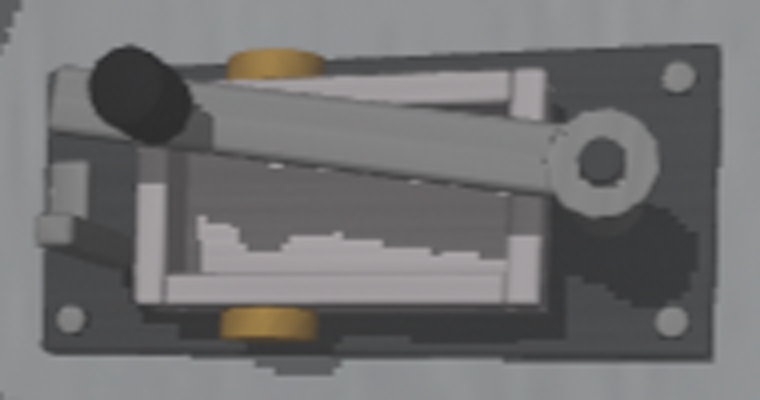

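```bash
cat >> h.py <<'E'
from scipy.optimize import least_squares
def world(h,P):
    P=np.array(P,float);c,s=np.cos(h[2]),np.sin(h[2])
    return np.c_[h[0]+c*P[:,0]-s*P[:,1],h[1]+s*P[:,0]+c*P[:,1],P[:,2]]
E
python3 - <<'E'
from h import *
p=cam("wrist")
b=lambda L:np.array([[205+Y/4-.4,269-X/4+.4] for X,Y in L])
m=[(88,-39,6),(-88,-39,6),(-88,39,6),(88,39,6)]
# crop right=+x, crop down=-y
pts=b([(712,359),(42,352),(50,70),(719,45),(542,303),(136,303),(545,68)]);mod=m+[(50,-28,36),(-50,-28,36),(50,28,36)]
# shared camera translation error not modelled
f=lambda h:(proj(p,world(h,mod))-pts).ravel()
s=least_squares(f,[545,-85,0.]);h=s.x;print(h,np.round(s.fun.reshape(-1,2),1))
pv=ray(p,b([(603,163)]),70)[0];print("pivot seen",pv,"model",world(h,[(64,0,63)]))
k=ray(p,b([(128,88)]),92)[0];P=world(h,[(64,0,63)])[0]
d=k-P;print("knob",k,np.hypot(*d[:2]),"angle",(h[2]+np.pi-np.arctan2(d[1],d[0])))
e=ray(p,b([(50,103)]),67)[0]-P;print("tip",np.hypot(*e[:2]),h[2]+np.pi-np.arctan2(e[1],e[0]))
E
```

```text
[ 5.44291564e+02 -7.99404638e+01 -2.73257867e-02] [[ 0.2  0.7]
 [-0.1  1.2]
 [-0.   1.4]
 [-0.7  0.2]
 [ 0.5 -0.7]
 [ 0.2 -0.6]
 [-0.2 -1.6]]
pivot seen [607.51362416 -81.81889732  70.        ] model [[608.26767089 -81.68909655  63.        ]]
knob [507.93094772 -63.94244403  92.        ] 101.89407093364241 angle 0.14773466541507263
tip 129.12649495554206 0.135004981813581
```

Foot corners, rim corners and pivot agree with the model to about 1 px. Housing centre is (544,-80), yaw -0.027; the arm stands at about 0.14 rad with its knob at (510,-65).

{"op": "carry_out", "data": {
  "commands": [
    [[-0.0101,-0.025,0.0534,0,0.32],[-0.0101,-0.025,0.0534,0,0.32],[-0.0101,-0.025,0.0534,0,0.32],[0,0,0,-1,0.32],[0,0,0,-1,0.32],[0,0,0,-1,0.32],[0,0,0,-1,0.32],[0,0,0,-1,0.32],[0,0,0,-1,0.32],[0,0,0,-1,0.32],[0,0,0,-1,0.32],[0,0,0,-1,0.32],[0,0,0,-1,0.32],[0,0,0,-1,0.32],[0,0,0,-1,0.32],[0,0,0,-1,0.32],[0,0,0,-1,0.32],[0,0,0,-1,0.32],[0,0,0,-1,0.32],[0,0,0,-1,0.32]]
  ]
}}

```text
time_s: 5.72
tcp_pos: [509.7, -65.0, 140.2]
orientation: [0.628, 0.778, 0.0, 0.0]
force: [-0.2, 0.1, 1.1]
finger_gap: 0.323
grasp_force: 0.0
```

{"op": "carry_out", "data": {
  "commands": [
    [[0,0,0,-1,0.32],[0,0,0,-1,0.32],[0,0,0,-1,0.32],[0,0,0,-1,0.32],[0,0,0,-1,0.32],[0,0,0,-1,0.32],[0,0,0,-1,0.32],[0,0,0,-1,0.32],[0,0,0,-1,0.32],[0,0,0,-1,0.32],[0,0,0,-1,0.32],[0,0,0,-0.4,0.32],[0,0,0,0,0.32]]
  ]
}}

```text
time_s: 7.35
tcp_pos: [509.7, -65.0, 140.2]
orientation: [0.084, 0.996, -0.0, 0.0]
force: [0.2, -0.1, -0.4]
finger_gap: 0.318
grasp_force: 0.0
```

Run:
```python
from h import *
go(509.7,-65,71,80.4);p=cam("wrist");cv2.imwrite("pics/w2.png",p["frame"])
```

```text
shift [ 0.     -0.      0.0692] total rows 2.0 tcp [509.7 -65.  140.2] yaw 80.36 tilt [-0. -0. -1.] q6 -1.76
turn -0.007
```

View pics/w2.png

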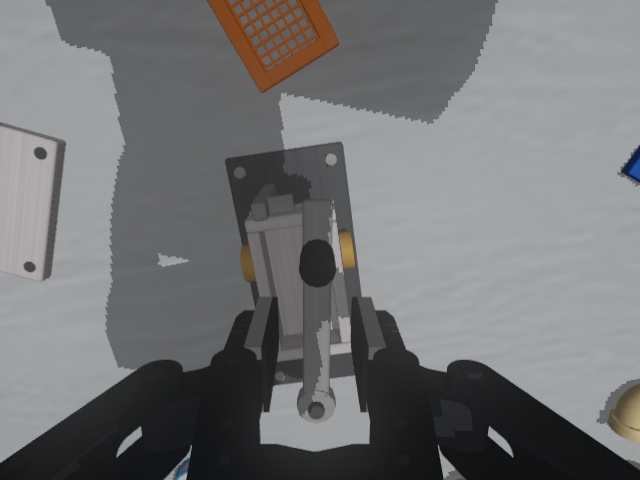

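Wrist picture: the knob at (317,262) sits on the line midway between the fingers, and the arm lines up with the tool. Going down to cage it.

{"op": "carry_out", "data": {
  "commands": [
    [[0,0,0.035,0,0.32],[0,0,0.034,0,0.32],[0,0,0,0,0.32],[-0.00055,0.01045,0,1,0.32],[-0.00055,0.01045,0,1,0.32],[-0.00055,0.01045,0,1,0.32],[0,0,0,0,0.32]]
  ]
}}

```text
time_s: 8.28
tcp_pos: [520.3, -35.1, 72.5]
orientation: [0.238, 0.971, -0.0, 0.001]
force: [0.2, -0.3, -0.1]
finger_gap: 0.318
grasp_force: 0.0
```

Run:
```python
from h import *
P=np.array([608.3,-81.7]);a=np.radians(170.4-18);go(*(P+100*np.array([np.cos(a),np.sin(a)])),71,62.4)
```

```text
shift [ 0.0005 -0.0005  0.0015] total rows 1.0 tcp [520.3 -35.1  72.5] yaw 62.46 tilt [-0.002  0.    -1.   ] q6 -1.38
turn 0.01
```

{"op": "carry_out", "data": {
  "commands": [
    [[-0.00055,0.01045,0,1,0.32],[-0.00055,0.01045,0,1,0.32],[-0.00055,0.01045,0,1,0.32],[-0.00055,0.01045,0,1,0.32],[-0.00055,0.01045,0,1,0.32],[-0.00055,0.01045,0,1,0.32],[-0.00055,0.01045,0,1,0.32],[-0.00055,0.01045,0,1,0.32],[-0.00055,0.01045,0,1,0.32],[-0.00055,0.01045,0,1,0.32],[-0.00055,0.01045,0,1,0.32],[-0.00055,0.01045,0,1,0.32],[0,0.003,0,0,0.32],[0,0,0,0,0.32]]
  ]
}}

```text
time_s: 10.02
tcp_pos: [626.7, 16.3, 71.9]
orientation: [0.763, 0.647, -0.001, -0.001]
force: [-6.6, 0.6, 3.9]
finger_gap: 0.319
grasp_force: 3.2
```

Run:
```python
from h import *
t,R,o=pose();print(o["force"],o["grasp_force"],t)
p=cam("side");P=np.array([608.3,-81.7])
r=nets.regions_of(p,"hold_arm")[0];print(r["conf"],r["position"]);x,y=map(int,r["position"])
cv2.imwrite("pics/s2.png",cv2.resize(p["frame"][y-60:y+60,x-80:x+80],None,fx=4,fy=4,interpolation=2))
for a in (1.5,1.6,1.7):
  w=np.pi-.027-a;print(a,proj(p,[[P[0]+r*np.cos(w),P[1]+r*np.sin(w),67] for r in (100,128-8)])-[x-80,y-60])
```

```text
[-6.61391649  0.59252275  3.94483024] 3.173494264483452 [626.73758271  16.2885341   71.94605021]
0.66 [290.9, 242.0]
1.5 [[88.23163844 61.17175297]
 [88.29989515 65.37245598]]
1.6 [[83.2285744  61.1585072 ]
 [82.20330348 65.35615395]]
1.7 [[78.28029429 60.93884061]
 [76.17559485 65.08440519]]
```

View pics/s2.png

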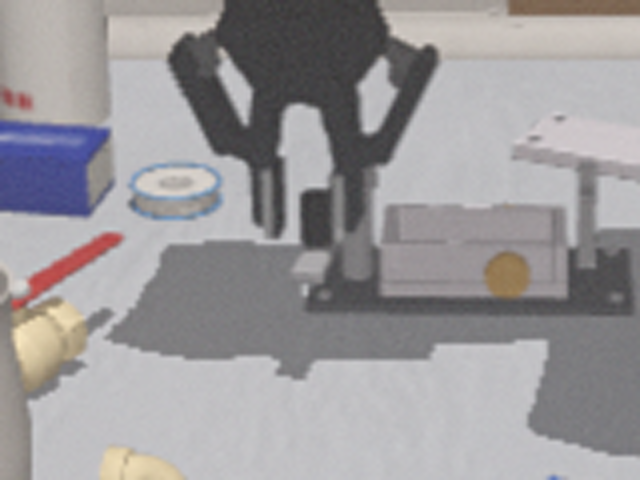

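The side picture shows the arm pointing out past the foot plate (tip at crop (313,268), the prediction for about 1.68 rad), with a 6.6 N push back from the stop. The arm is out.

{"op": "carry_out", "data": {
  "commands": [
    [[0,-0.004,0,0,0.32],[0,0,-0.05,0,0.32],[0,0,-0.06,0,1],[0,0,-0.06,0,1],[0,0,0,0,1]]
  ]
}}

```text
time_s: 10.75
tcp_pos: [625.3, 16.7, 246.9]
orientation: [0.763, 0.646, 0.004, 0.004]
force: [-0.1, 0.2, -1.1]
finger_gap: 0.938
grasp_force: 0.0
```

Run:
```python
from h import *
go(424,312,243,74)
```

```text
shift [ 0.258  -0.2473  0.0011] total rows 6.0 tcp [625.3  16.7 246.9] yaw -9.5 tilt [ 0.     0.011 -1.   ] q6 0.0
turn -13.917
```

{"op": "carry_out", "data": {
  "commands": [
    [[0.043,-0.0412,0,0,1],[0.043,-0.0412,0,0,1],[0.043,-0.0412,0,0,1],[0.043,-0.0412,0,0,1],[0.043,-0.0412,0,0,1],[0.043,-0.0412,0,0,1],[0,0,0,-1,1],[0,0,0,-1,1],[0,0,0,-1,1],[0,0,0,-1,1],[0,0,0,-1,1],[0,0,0,-1,1],[0,0,0,-1,1],[0,0,0,-1,1],[0,0,0,-1,1],[0,0,0,-1,1],[0,0,0,-1,1],[0,0,0,-1,1],[0,0,0,-1,1],[0,0,0,-0.9,1]]
  ]
}}

```text
time_s: 13.25
tcp_pos: [423.1, 312.5, 240.4]
orientation: [0.139, 0.99, -0.0, -0.0]
force: [-0.3, 0.3, 0.3]
finger_gap: 1.001
grasp_force: 0.0
```

Run:
```python
from h import *
p=cam("wrist")
for r in nets.regions_of(p,"screen")[:3]:
    (c,s,a)=rect(p,r["mask"],8);print(round(r["conf"],2),np.round(r["position"]),c,s,a,p["frame"][r["mask"]].mean(0))
go(424,312,243,74)
f=p["frame"].copy();cv2.imwrite("pics/w3.png",f)
```

```text
0.66 [234. 316.] (516.0877685546875, 198.71900939941406) (100.34619140625, 60.440792083740234) 52.631256103515625 [84.37742226 53.19197837 41.56647138]
0.59 [316. 195.] (424.6903991699219, 314.06298828125) (56.58509826660156, 100.397705078125) 73.58149719238281 [97.94100524 96.93576557 96.65573452]
shift [-0.001  -0.0002 -0.0025] total rows 1.0 tcp [423.1 312.5 240.5] yaw 73.89 tilt [ 0.001 -0.    -1.   ] q6 -0.88
turn -0.018
```

View pics/w3.png

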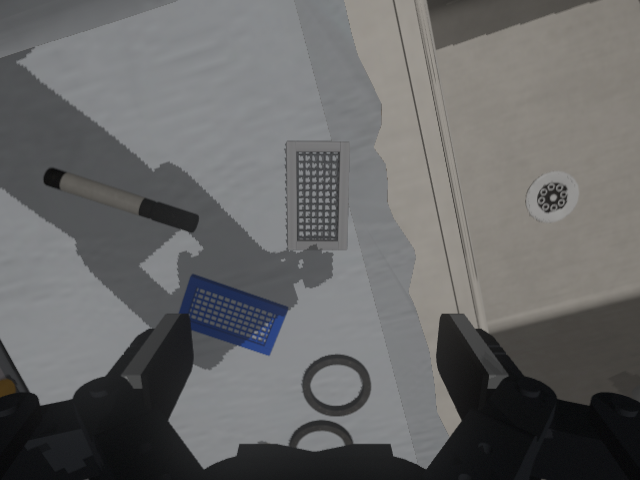

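The wrist picture shows the grey steel screen at (316,195) between the marker and the ledge, apart from the blue look-alike at (234,316). The measured outline is 56.6 x 100.4 mm, as it must be.

{"op": "carry_out", "data": {
  "commands": [
    [[-0.0011,0.002,0.05,0.05,0.84],[0,0,0.055,0,0.84],[0,0,0.055,0,0.84],[0,0,0.05,0,0.84],[0,0,0.02,0,0.84],[0,0,0.0145,0,0.84],[0,0,0,0,0.84]]
  ],
  "force": 30
}}

```text
time_s: 14.22
tcp_pos: [424.8, 314.2, -3.8]
orientation: [0.144, 0.99, -0.0, -0.0]
force: [-0.6, 0.2, 0.7]
finger_gap: 0.838
grasp_force: 0.0
```

{"op": "carry_out", "data": {
  "commands": [
    [[0,0,0,0,0.5],[0,0,0,0,0.5],[0,0,0,0,0.5],[0,0,0,0,0.5]]
  ]
}}

```text
time_s: 14.72
tcp_pos: [425.4, 314.5, -2.3]
orientation: [0.144, 0.99, 0.001, 0.001]
force: [-0.3, -0.7, 6.6]
finger_gap: 0.644
grasp_force: 32.7
```

{"op": "carry_out", "data": {
  "commands": [
    [[0,0,-0.02,0,0.5],[0,0,-0.055,0,0.5],[0,0,-0.06,0,0.5],[0,0,-0.06,0,0.5],[-0.0205,-0.0453,0,0,0.5],[-0.0205,-0.0453,0,0,0.5],[-0.0205,-0.0453,0,0,0.5],[-0.0205,-0.0453,0,0,0.5],[-0.0205,-0.0453,0,0,0.5],[-0.0205,-0.0453,0,0,0.5],[-0.0205,-0.0453,0,0,0.5],[-0.0205,-0.0453,0,0,0.5],[0,0,0,-1,0.5],[0,0,0,-1,0.5],[0,0,0,-0.475,0.5],[0,0,0,0,0.5]]
  ]
}}

```text
time_s: 16.73
tcp_pos: [479.0, -79.7, 191.8]
orientation: [0.015, 1.0, -0.0, 0.0]
force: [-0.6, -1.1, -1.4]
finger_gap: 0.642
grasp_force: 32.7
```

Run:
```python
from h import *
p=cam("wrist");go(544.3,-79.9,200,88.43)
cv2.imwrite("pics/w4.png",p["frame"])
h=[544.3,-79.9,-.0273]
f=p["frame"]
q=proj(p,world(h,[(x,y,36) for x,y in((-50,-28),(-50,28),(50,28),(50,-28))]));q2=proj(p,world(h,[(x,y,6) for x,y in((-88,-39),(-88,39),(88,39),(88,-39))]))
print(q.round(),q2.round())
```

```text
shift [-0.0652  0.0017 -0.0081] total rows 2.0 tcp [479.  -79.7 191.8] yaw 88.26 tilt [-0. -0. -1.] q6 -1.95
turn -0.028
[[280. 236.]
 [356. 236.]
 [352. 353.]
 [284. 353.]] [[268. 179.]
 [367. 178.]
 [361. 371.]
 [275. 372.]]
```

View pics/w4.png

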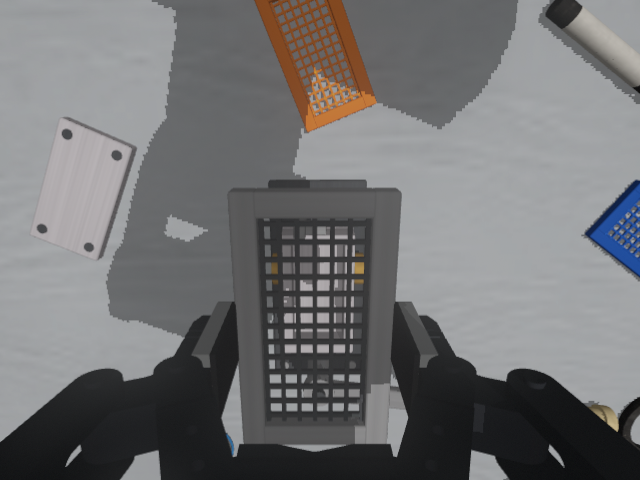

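Run:
```python
from h import *
p=cam("wrist");t,R,o=pose();g=cv2.cvtColor(p["frame"],6)
for z in (2.3,):
  w=ray(p,[(229,190),(401,190),(243,444),(388,444)],t[2]+z+8);print(np.round((w-t)@R,1))
c=g[170:205,320].astype(int);print(c);print(g[425:455,320])
for r in nets.regions_of(p,"screen")[:2]:
  (cc,s,a)=rect(p,r["mask"],t[2]+10.3);print(r["conf"],((np.r_[cc,t[2]]-t)@R).round(1),s,a)
# housing foot end row
print(g[170:190,300])
```

```text
[[ 50.2 -28.6 -10.3]
 [ 50.2  26.7 -10.3]
 [-50.3 -29.1 -10.3]
 [-50.4  27.7 -10.3]]
[161 162 163 162 161 161 161 160 160 125  70  79  82  84  83  84  83  81
  77  75  74  77  85  89  91  92  91  91  91  90  91  90  90  91  91]
[ 71  78  83  85  86  86  86  86  85  86  86  86  86  86  85  85  84  84
  84 108 145 157 157 158 159 137  31  32  31  31]
0.82 [35.2 97.5 -0. ] (34.30507278442383, 17.383548736572266) 11.091670989990234
0.67 [ 0.3 -1.2  0. ] (56.666439056396484, 102.41981506347656) 88.49050903320312
[162 162 161 161 160 140 113 109 105  86  59  57  57  57  57  57  57  60
  69  74]
```

{"op": "carry_out", "data": {
  "commands": [
    [[-0.0326,0.0007,0,-0.03,0.5],[-0.0326,0.0007,0,0,0.5],[0,0,0.05,0,0.5],[0,0,0.05,0,0.5],[0,0,0.035,0,0.5],[0,0,0.007,0,0.5],[0,0,0,0,0.5],[0,0,0,0,0.5]]
  ]
}}

```text
time_s: 17.88
tcp_pos: [545.2, -80.4, 51.2]
orientation: [0.013, 1.0, -0.0, 0.001]
force: [0.2, -1.2, -0.8]
finger_gap: 0.644
grasp_force: 32.7
```

Run:
```python
from h import *
go(544.3,-80.2,34.7,88.43);print(pose()[2]["force"])
```

```text
shift [0.0009 0.0002 0.0165] total rows 1.0 tcp [545.2 -80.4  51.2] yaw 88.5 tilt [-0.003 -0.001 -1.   ] q6 -1.91
turn 0.012
[ 0.16241985 -1.15511612 -0.83887139]
```

{"op": "carry_out", "data": {
  "commands": [
    [[0.0008,0.0002,0.008,0,0.5],[0,0,0.006,0,0.5],[0,0,0.0025,0,0.5],[0,0,0,0,0.5],[0,0,0,0,0.5]]
  ]
}}

```text
time_s: 18.5
tcp_pos: [543.3, -79.8, 33.7]
orientation: [0.013, 1.0, 0.0, -0.0]
force: [-4.9, 1.6, 7.7]
finger_gap: 0.645
grasp_force: 33.6
```

{"op": "carry_out", "data": {
  "commands": [
    [[0,0,0,0,0.72],[0,0,0,0,0.78],[0,0,0,0,0.84],[0,0,0,0,0.84]]
  ]
}}

```text
time_s: 19.0
tcp_pos: [543.6, -79.9, 33.0]
orientation: [0.013, 1.0, 0.0, -0.0]
force: [-0.4, 0.6, 0.1]
finger_gap: 0.839
grasp_force: 0.0
```

{"op": "carry_out", "data": {
  "commands": [
    [[0,0,-0.03,0,0.84],[0,0,-0.06,0,0.84],[0.02,0,-0.06,0,1],[0.05,0,-0.03,0,1],[0,0,0,0,1],[0,0,0,0,1]]
  ]
}}

```text
time_s: 19.75
tcp_pos: [474.0, -78.2, 212.2]
orientation: [0.013, 1.0, 0.0, 0.0]
force: [-0.2, -0.2, -0.3]
finger_gap: 1.0
grasp_force: 0.0
```

Run:
```python
from h import *
p=cam("wrist");cv2.imwrite("pics/w5f.png",p["frame"]);t,R,o=pose();print(t)
h=[544.3,-80.2,-.0273]
for r in nets.regions_of(p,"screen")[:3]:
  (cc,s,a)=rect(p,r["mask"],44);print(r["conf"],r["position"],cc,s,a)
for r in nets.regions_of(p,"cover")[:2]:
  (cc,s,a)=rect(p,r["mask"],12);print("cover",r["conf"],r["position"],cc,s,a)
q=proj(p,world(h,[(x,y,44) for x,y in((-50,-28),(-50,28),(50,28),(50,-28))]));print(q.round(1))
x,y=q.mean(0).astype(int);x0,y0=x-80,y-110;print(x0,y0)
cv2.imwrite("pics/w5.png",cv2.resize(cv2.rotate(p["frame"][y0:y0+190,x0:x0+150],0),None,fx=4,fy=4,interpolation=2))
```

```text
[474.12038195 -78.13832983 211.71959055]
0.81 [305.8, 284.3] (542.0133056640625, -81.29389190673828) (56.48668670654297, 101.40721893310547) 88.45958709716797
0.73 [383.4, 388.5] (635.9301147460938, -21.809303283691406) (149.49029541015625, 43.189483642578125) 71.6702880859375
0.72 [311.9, 59.9] (367.36822509765625, -76.00162506103516) (89.54817199707031, 50.481292724609375) 20.235597610473633
cover 0.96 [92.6, 188.3] (459.6568603515625, -261.35247802734375) (59.00712585449219, 102.55848693847656) 63.971622467041016
[[279.5 237.6]
 [351.6 237.7]
 [348.4 350.6]
 [282.3 350.6]]
235 184
```

View pics/w5.png

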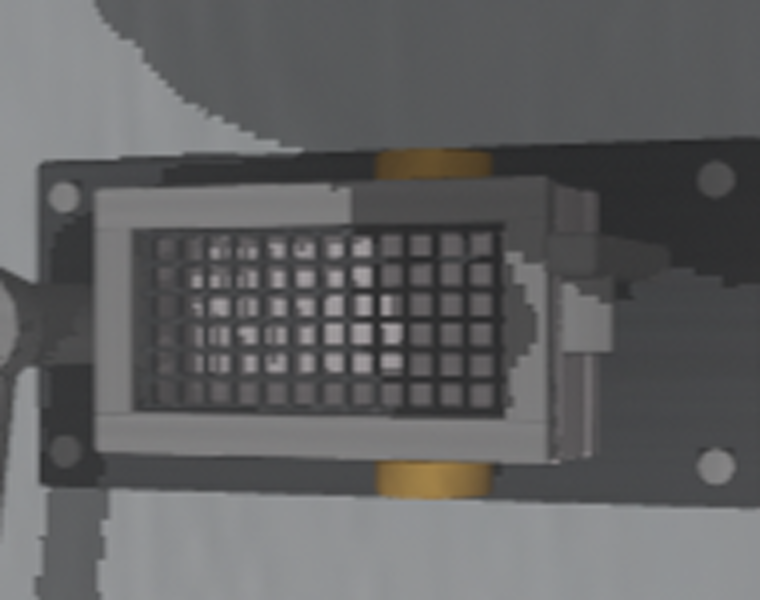

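Run:
```python
from h import *
p=cam("wrist")
b=lambda L:np.array([[235+Y/4-.4,373-X/4+.4] for X,Y in L])
s=b([(95,190),(96,453),(550,461),(548,178)]);m=[(50,-28,44),(50,28,44),(-50,28,44),(-50,-28,44)]
f=lambda h:(proj(p,world(h,m))-s).ravel();r=least_squares(f,[544,-80,0]);print("screen",r.x,r.fun.round(1))
# foot: near corners + screws symmetric (x unknown a,b at z 7)
s2=b([(40,163),(40,487)]);m2=[(88,-39,6),(88,39,6)];sc=b([(64,197),(66,451),(716,466),(716,180)])
def f2(v):
    h=v[:3];a,c=v[3:]
    return np.r_[(proj(p,world(h,m2))-s2).ravel(),(proj(p,world(h,[(a,-c,8),(a,c,8),(-a,c,8),(-a,-c,8)]))-sc).ravel()]
r2=least_squares(f2,[544,-80,0,80,32]);print("housing",r2.x,r2.fun.round(1))
# same for the far foot edge in full frame
g=cv2.cvtColor(p["frame"],6);print(proj(p,world(r2.x[:3],[(-88,0,6)])),g[165:195,315])
go(460,-262,211,64.2)
```

```text
screen [ 5.42664040e+02 -8.05006320e+01 -2.16548943e-02] [-0.3  0.2  0.3  0.1  0.8 -0.  -0.8 -0.2]
housing [ 5.44542522e+02 -7.97442717e+01 -2.34031222e-02  7.78889131e+01
  2.99743402e+01] [-0.4  1.4  0.1  1.1  0.2 -0.7  0.1 -0.4  0.1 -0.6 -0.  -0.4]
[[315.33202439 181.51752628]] [145 145 145 144 144 144 144 144 143 143 143 144 143 143 142 142 130  92
  62  68  69  69  70  69  69  69  68  68  69  68]
shift [ 0.0094 -0.1842  0.0003] total rows 3.0 tcp [474.2 -78.1 211.4] yaw 88.52 tilt [ 0.002  0.001 -1.   ] q6 -1.96
turn 4.053
```

The picture shows the screen flush on the rim, its frame edges parallel to the foot plate. Its fit is within about 2 mm of the housing. Next is the cover.

{"op": "carry_out", "data": {
  "commands": [
    [[0.0031,-0.0614,0,0,1],[0.0031,-0.0614,0,0,1],[0.0032,-0.0614,0,0,1],[0,0,0,1,1],[0,0,0,1,1],[0,0,0,1,1],[0,0,0,1,1],[0,0,0,0.05,1],[0,0,0,0,1]]
  ]
}}

```text
time_s: 21.08
tcp_pos: [459.7, -262.0, 212.0]
orientation: [0.222, 0.975, 0.0, -0.0]
force: [-0.1, -0.1, -0.6]
finger_gap: 1.002
grasp_force: 0.0
```

Run:
```python
from h import *
p=cam("wrist");cv2.imwrite("pics/w6.png",p["frame"])
for r in nets.regions_of(p,"cover")[:2]:
  (cc,s,a)=rect(p,r["mask"],12);print("cover",r["conf"],r["position"],cc,s,a);go(cc[0],cc[1],-3,a)
```

```text
cover 0.9 [316.0, 198.5] (459.7822570800781, -263.1522521972656) (55.83779525756836, 100.44270324707031) 63.93067932128906
shift [-0.0007 -0.001   0.2152] total rows 4.0 tcp [ 459.7 -262.   212.2] yaw 64.28 tilt [ 0.  0. -1.] q6 -1.86
turn 0.059
```

View pics/w6.png

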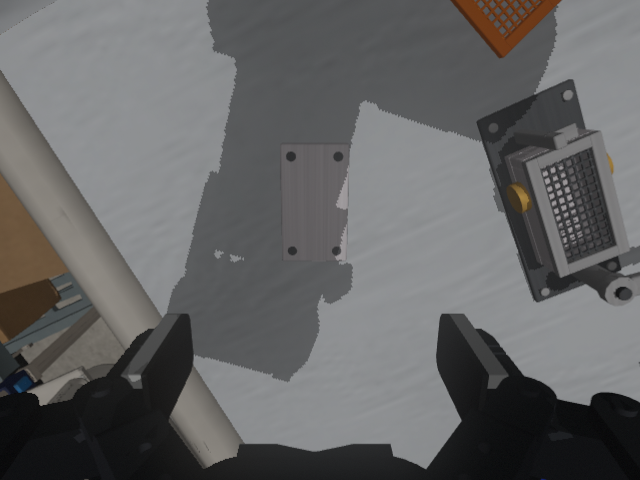

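The picture shows the plain cover with its four bolt heads up at (316,198), free all round and measuring 55.8 x 100.4 mm.

{"op": "carry_out", "data": {
  "commands": [
    [[-0.0007,-0.001,0.05,0.06,0.84],[0,0,0.055,0,0.84],[0,0,0.055,0,0.84],[0,0,0.035,0,0.84],[0,0,0.018,0,0.84],[0,0,0,0,0.84]]
  ]
}}

```text
time_s: 21.92
tcp_pos: [459.4, -262.8, -1.6]
orientation: [0.226, 0.974, 0.001, -0.001]
force: [0.6, 0.0, 0.6]
finger_gap: 0.84
grasp_force: 0.0
```

{"op": "carry_out", "data": {
  "commands": [
    [[0,0,0,0,0.5],[0,0,0,0,0.5],[0,0,0,0,0.5],[0,0,0,0,0.5]]
  ]
}}

```text
time_s: 22.42
tcp_pos: [460.2, -263.6, 0.5]
orientation: [0.226, 0.974, -0.001, 0.001]
force: [-0.2, 0.7, 7.0]
finger_gap: 0.642
grasp_force: 33.0
```

Run:
```python
from h import *
go(480,-80,190,88.5)
```

```text
shift [ 0.0627  0.1734 -0.1897] total rows 5.0 tcp [ 460.2 -263.6    0.5] yaw 63.86 tilt [-0.002 -0.001 -1.   ] q6 -1.86
turn -4.107
```

{"op": "carry_out", "data": {
  "commands": [
    [[0,0,-0.03,0,0.5],[0,0,-0.05,0,0.5],[0,0,-0.05,0,0.5],[0.0013,0.0505,0,0,0.5],[0.0013,0.0505,0,0,0.5],[0.0014,0.0504,0,0,0.5],[0.0014,0.0504,0,0,0.5],[0,0,0,-1,0.5],[0,0,0,-1,0.5],[0,0,0,-1,0.5],[0,0,0,-1,0.5],[0,0,0,-0.1,0.5],[0,0,0.05,0,0.5],[0,0,0,0,0.5],[0,0,0,0,0.5]]
  ]
}}

```text
time_s: 24.3
tcp_pos: [544.5, -79.9, 80.7]
orientation: [0.014, 1.0, -0.0, 0.001]
force: [0.5, 0.3, -1.1]
finger_gap: 0.644
grasp_force: 33.9
```

Run:
```python
from h import *
go(544.2,-80,45.5,88.5);print(pose()[2]["force"])
```

```text
shift [ 0.0004 -0.0001  0.0352] total rows 1.0 tcp [544.5 -79.9  80.7] yaw 88.4 tilt [-0.001 -0.    -1.   ] q6 -1.9
turn -0.017
[ 0.54210586  0.34339079 -1.07978167]
```

{"op": "carry_out", "data": {
  "commands": [
    [[0,0,0.02,0,0.5],[0,0,0.01,0,0.5],[0,0,0.005,0,0.5],[0,0,0,0,0.5],[0,0,0,0,0.5]]
  ]
}}

```text
time_s: 24.92
tcp_pos: [545.6, -80.1, 46.5]
orientation: [0.014, 1.0, -0.001, 0.002]
force: [2.0, 0.5, 7.5]
finger_gap: 0.645
grasp_force: 37.2
```

{"op": "carry_out", "data": {
  "commands": [
    [[0,0,0,0,0.72],[0,0,0,0,0.78],[0,0,0,0,0.84],[0,0,0,0,0.84]]
  ]
}}

```text
time_s: 25.42
tcp_pos: [543.8, -79.6, 44.4]
orientation: [0.014, 1.0, 0.0, -0.0]
force: [0.4, -0.2, -1.5]
finger_gap: 0.846
grasp_force: 0.0
```

{"op": "carry_out", "data": {
  "commands": [
    [[0,0,-0.03,0,0.84],[0,0,-0.06,0,0.84],[0.02,0,-0.06,0,1],[0.05,0,-0.02,0,1],[0,0,0,0,1],[0,0,0,0,1]]
  ]
}}

```text
time_s: 26.18
tcp_pos: [474.4, -77.8, 213.6]
orientation: [0.014, 1.0, 0.0, 0.0]
force: [0.9, 1.2, -0.6]
finger_gap: 0.999
grasp_force: 0.0
```

Run:
```python
from h import *
p=cam("wrist");cv2.imwrite("pics/w7f.png",p["frame"]);t,R,o=pose();print(t)
h=[544.4,-80.,-.025]
for r in nets.regions_of(p,"cover")[:2]:
  (cc,s,a)=rect(p,r["mask"],56);print("cover",r["conf"],r["position"],cc,s,a)
q=proj(p,world(h,[(x,y,56) for x,y in((-50,-28),(-50,28),(50,28),(50,-28))]));print(q.round(1))
x,y=q.mean(0).astype(int);x0,y0=x-80,y-110;print(x0,y0)
cv2.imwrite("pics/w7.png",cv2.resize(cv2.rotate(p["frame"][y0:y0+190,x0:x0+150],0),None,fx=4,fy=4,interpolation=2))
```

```text
[474.56596239 -77.84893119 213.19934868]
cover 0.77 [311.3, 296.0] (544.2078857421875, -80.66172790527344) (56.51931381225586, 103.41669464111328) 88.4040298461914
[[278.1 241.5]
 [352.5 241.3]
 [349.6 357.3]
 [281.5 357.5]]
235 189
```

View pics/w7.png

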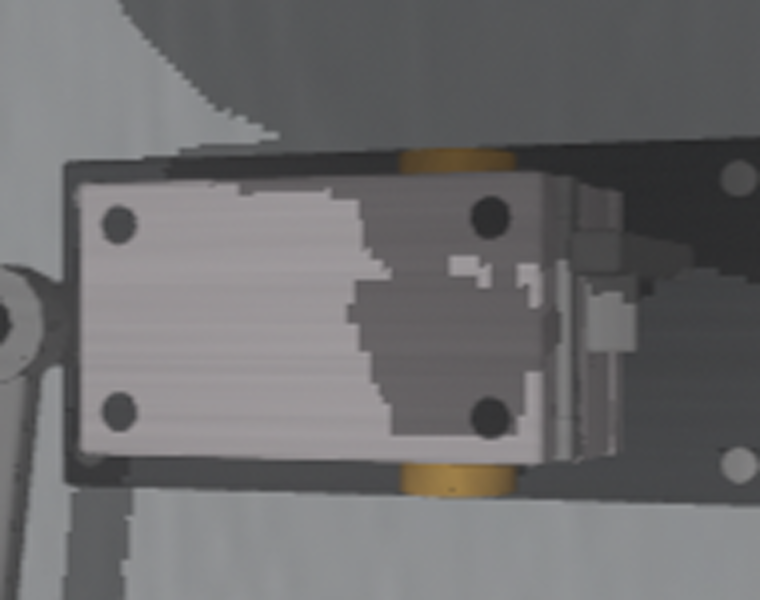

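Cover flush on the screen, corners within about 1 px of the prediction, bolt heads up. Now to the knob.

Run:
```python
from h import *
p=cam("wrist")
print("screen -x edge x:",ray(p,[(315,235.4)],44)[0], proj(p,world([544.4,-80,-.025],[(-50,0,44)])))
r=nets.regions_of(p,"clamp_knob");print([(q["conf"],q["position"]) for q in r[:2]])
go(622.5,17.3,213,-8.2)
```

```text
screen -x edge x: [493.17706226 -78.82557303  44.        ] [[315.13977307 236.92239553]]
[(0.81, [384.1, 385.8])]
shift [-0.1453  0.099  -0.0002] total rows 3.0 tcp [474.6 -77.8 212.9] yaw 88.46 tilt [ 0.001  0.001 -1.   ] q6 -1.95
turn -13.891
```

{"op": "carry_out", "data": {
  "commands": [
    [[-0.0485,0.033,0,0,0.32],[-0.0484,0.033,0,0,0.32],[-0.0484,0.033,0,0,0.32],[0,0,0,1,0.32],[0,0,0,1,0.32],[0,0,0,1,0.32],[0,0,0,1,0.32],[0,0,0,1,0.32],[0,0,0,1,0.32],[0,0,0,1,0.32],[0,0,0,1,0.32],[0,0,0,1,0.32],[0,0,0,1,0.32],[0,0,0,1,0.32],[0,0,0,1,0.32],[0,0,0,1,0.32],[0,0,0,1,0.32],[0,0,0,1,0.32],[0,0,0,1,0.32],[0,0,0,0.1,0.32]]
  ]
}}

```text
time_s: 28.88
tcp_pos: [622.3, 17.3, 212.9]
orientation: [0.755, 0.655, -0.0, -0.0]
force: [0.0, -0.3, 0.1]
finger_gap: 0.319
grasp_force: 0.0
```

Run:
```python
from h import *
go(622.5,17.3,71,-8.2)
p=cam("wrist");r=nets.regions_of(p,"clamp_knob");print([(q["conf"],q["position"]) for q in r[:2]])
t,R,o=pose();g=cv2.cvtColor(p["frame"],6)
q=proj(p,[(622.5,17.3,96)])[0];print(q);x,y=q.astype(int)
print(g[y,x-30:x+30])
```

```text
shift [-0.      0.0003  0.1419] total rows 3.0 tcp [622.3  17.3 212.9] yaw -8.12 tilt [ 0.    -0.001 -1.   ] q6 -0.02
turn 0.013
[(0.91, [312.6, 264.3])]
[314.24905463 229.7477397 ]
[148 147 146 146 146 147 148 149 149 150 150 151 151 151 152 151 133  48
  50  50  51  50  49  50  50  50  50  50  49  49  49  49  49  50  49  49
  49  49  49  49  49  48  48  49  70  99 100 100  99  99  98  98  97  97
  97  97  98  98  98 105]
```

Knob spans columns 301–327 (centre 314), exactly where predicted. Down and swing back.

{"op": "carry_out", "data": {
  "commands": [
    [[0,0,0.05,0,0.32],[0,0,0.05,0,0.32],[0,0,0.042,0,0.32],[0,0,0,0,0.32],[-0.00055,-0.01045,0,-1,0.32],[-0.00055,-0.01045,0,-1,0.32],[-0.00055,-0.01045,0,-1,0.32],[-0.00055,-0.01045,0,-1,0.32],[-0.00055,-0.01045,0,-1,0.32],[-0.00055,-0.01045,0,-1,0.32],[-0.00055,-0.01045,0,-1,0.32],[-0.00055,-0.01045,0,-1,0.32],[-0.00055,-0.01045,0,-1,0.32],[-0.00055,-0.01045,0,-1,0.32],[-0.00055,-0.01045,0,-1,0.32],[-0.00055,-0.01045,0,-1,0.32],[-0.00055,-0.01045,0,-1,0.32],[-0.00055,-0.01045,0,-1,0.32],[0,0,0,0,0.32]]
  ]
}}

```text
time_s: 31.35
tcp_pos: [512.0, -58.0, 73.6]
orientation: [0.124, 0.992, -0.0, 0.002]
force: [-0.0, -0.2, 0.0]
finger_gap: 0.318
grasp_force: 0.0
```

Run:
```python
from h import *
P=np.array([608.3,-81.7]);t,R,o=pose();d=t[:2]-P;print("radius",np.hypot(*d),"angle",np.pi-.026-np.arctan2(d[1],d[0]),o["force"])
w=np.pi-.026;go(*(P+100*np.array([np.cos(w),np.sin(w)])),71,np.degrees(w)-90)
```

```text
radius 99.16311880933299 angle 0.21539316306648137 [-0.04875783 -0.21432038  0.03293164]
shift [-0.0016 -0.0214  0.0026] total rows 1.0 tcp [512.  -58.   73.6] yaw 75.79 tilt [-0.003 -0.    -1.   ] q6 -1.67
turn -2.121
```

{"op": "carry_out", "data": {
  "commands": [
    [[-0.0005,-0.01045,0,-1,0.32],[-0.0005,-0.01045,0,-1,0.32],[0,-0.003,0,0,0.32],[0,-0.002,0,0,0.32],[0,0,0,0,0.32]]
  ]
}}

```text
time_s: 31.98
tcp_pos: [507.9, -82.9, 71.9]
orientation: [0.019, 1.0, -0.0, 0.0]
force: [-0.5, -0.2, -1.0]
finger_gap: 0.322
grasp_force: 0.0
```

Run:
```python
from h import *
t,R,o=pose();print(t,o["force"],o["grasp_force"])
```

```text
[507.89899355 -82.85978406  71.88839266] [-0.47283363 -0.24762065 -0.9968018 ] 0.0
```

{"op": "carry_out", "data": {
  "commands": [
    [[0,-0.0025,0,0,0.32],[0,-0.001,0,0,0.32],[0,0,0,0,0.32],[0,0,0,0,0.32]]
  ]
}}

```text
time_s: 32.48
tcp_pos: [507.7, -83.5, 71.7]
orientation: [0.019, 1.0, 0.003, 0.0]
force: [4.5, 16.9, 3.9]
finger_gap: 0.321
grasp_force: 8.7
```

The stop pushes back with 17 N. Backing off, lifting and checking.

{"op": "carry_out", "data": {
  "commands": [
    [[0,0.006,0,0,0.32],[0,0,0,0,0.32],[0,0,-0.05,0,0.32],[0,0,-0.06,0,0.32],[0.04,0,-0.04,0,0.32],[0,0,0,0,0.32],[0,0,0,0,0.32]]
  ]
}}

```text
time_s: 33.35
tcp_pos: [467.9, -79.2, 221.2]
orientation: [0.019, 1.0, 0.0, -0.0]
force: [0.7, -0.5, 0.3]
finger_gap: 0.324
grasp_force: 0.0
```

Run:
```python
from h import *
p=cam("wrist");P=np.array([608.3,-81.7])
for l,z in (("clamp_knob",67),("cover",56),("screen",44)):
  for r in nets.regions_of(p,l)[:2]: print(l,r["conf"],r["position"],[np.round(v,2) for v in rect(p,r["mask"],z)])
w=lambda a:np.pi-.026-a
for a in (0,.08): print(a,proj(p,[(P[0]+120*np.cos(w(a)),P[1]+120*np.sin(w(a)),67),(P[0]+100*np.cos(w(a)),P[1]+100*np.sin(w(a)),96)]))
q=proj(p,world([544.4,-80.,-.025],[(x,y,56) for x,y in((-50,-28),(-50,28),(50,28),(50,-28))]));print(q.round(1))
x0,y0=235,150
cv2.imwrite("pics/w8.png",cv2.resize(p["frame"][y0:y0+195,x0:x0+160],None,fx=3,fy=3,interpolation=2))
```

```text
clamp_knob 0.89 [315.8, 310.4] [array([548.88, -79.16]), array([ 23.14, 141.8 ]), np.float64(87.42)]
cover 0.96 [303.7, 299.0] [array([543.18, -98.52]), array([ 22.01, 102.99]), np.float64(88.8)]
screen 0.79 [326.6, 243.4] [array([493.55, -61.05]), array([18.48,  5.03]), np.float64(87.78)]
screen 0.79 [314.3, 68.3] [array([366.63, -76.04]), array([90.53, 51.3 ]), np.float64(20.69)]
0 [[317.64640339 243.37459473]
 [318.28422114 283.61879432]]
0.08 [[330.52334797 243.70818212]
 [329.81946084 283.90808946]]
[[281.4 247. ]
 [353.8 246. ]
 [352.1 358.7]
 [285.8 359.5]]
```

View pics/w8.png

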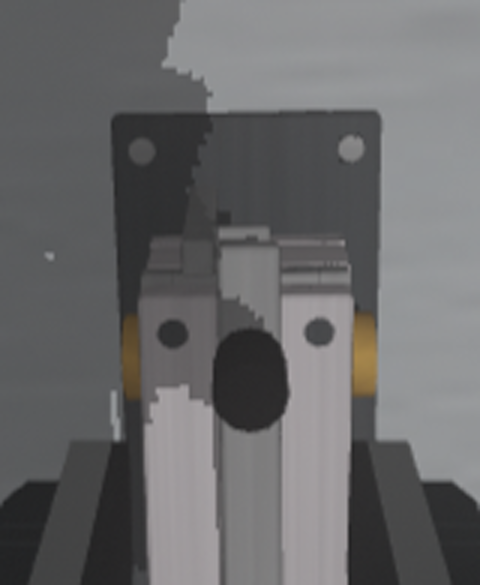

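The arm lies on the centre line: the knob's column is 318.3 against 318.3 predicted for angle 0. The cover corners are within about 1.5 px of prediction and the gripper is clear, so I'm handing in.

```bash
python3 -c "
from h import *
print(ctrl.finish_job())"
```

```text
the job is handed in; nothing more can be done
None
```

The strainer is reassembled and the job handed in at about 33 s of the 72 s allowed. By the pictures, the screen and cover sit flush within about 2 mm and the arm is back on its stop; the hand-in gave no verdict.

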